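# Press the lids of the round seed tins home

### The arm

A 6-joint arm with a two-finger parallel gripper is mounted at the origin on the work surface; the furniture and walls round the work are solid. World frame = base frame: x ahead of the robot, y to its left, z up, the work surface at z = 0. Lengths are in mm, angles in rad, forces in N, time in s.
With the tool pointing down it reaches from about 300 to 850 mm from the base axis. Payload 4.2 kg.
Tool frame: the origin (TCP) lies at the very end of the fingers, on their centre line; the grasp point (between the pads) lies 19 mm behind it (env.grip_point_offset is the distance from the TCP to the grasp point, in mm); y points along the fingers, z is the direction in which the jaws open and shut, and the axes are right-handed (so a half turn about y gives the same grasp; the last joint's range is limited). The gripper opens to 91 mm and grips with 3 to 60 N. Pads are 32 mm wide; open, the fingers measure 118 mm over their backs; the gripper's body (76 mm by 178 mm) begins 60 mm behind the grasp point.
Start: joints at [-1.156, 0.32, 1.565, -0, 1.257, -0.02], TCP at [242.212, -521.514, 213.976] pointing down, gripper open.
Joint ranges: [-3.11, 3.11], [-0.84, 2.01], [0.21, 2.61], [-1.34, 4.49], [0.05, 2.63], [-2.56, 2.56]. Speed limits (rad/s): [2.57, 2.57, 3.14, 3.14, 3.14, 3.14].

### API

Orientations are given as a rotation vector (axis times angle).
In Python, from station import env gives the robot as it stands.
- The arm moves only by the shell command python3 -m pendant 'ROWS' [FORCE]. ROWS is JSON, a list of rows, each a list of 7 numbers: the gripper's target within -1 to 1 (fully open at 1, half-way at 0, shut at -1), then the shift along the tool's x, y, z in m, then the turn, a rotation vector about the tool's x, y, z in rad. A call has 1 to 10 rows; each row is the pose to reach, as a shift and turn from the pose commanded when the call began, along the tool's axes at that moment; what a row does not reach only later rows make up. A row lasts 1/8 s, in which the tool goes at most 62.5 mm and 10.7 degrees, less where a joint would pass 70% of its speed; a pose out of reach is approached as far as the arm can. A call with a gripper value outside its range is refused whole. The fingers move at their own pace and stop on an object; FORCE is the grip in N (left out, the last holds). Time passes only in rows, so rows that repeat a pose let the fingers close. It gives the time, the measured TCP pose, the force and the opening at its end, in the units of the state.
- env.sense(): the state, without advancing time (a new reading comes with each control period).
- env.read_camera(name): name is "scene" or "top" or "wrist"; returns (picture, depth): 400x640x3 uint8, red, green, blue; 400x640 float32, mm along the optical axis (not along the pixel's ray), 0 where there is no reading.
- env.camera_info(name): a dict with "fx", "fy", "cx", "cy" (pixels), "rvec" (rotation vector, rad) and "tvec" (3), from world to camera coordinates, as OpenCV has them. Camera axes: x right, y down, z forward; pixel columns grow to the right and rows downward; lengths in mm; the calibration is good to about 2 mm. A picture is of the moment at which its call begins: read the wrist's pose just before it. camera_info takes no time and is no camera call; for the wrist camera it gives the pose at the moment of the call.
- env.job_done(): hands the job in, once; it reports no verdict.
The state is a dict: "time_s": time; "joint_pos": joint angles; "qd": joint speeds; "joint_efforts": joint torques, N m; "tool_pos": TCP position; "eef_rot": TCP orientation; "ft_force": force on the tool from outside, world axes, zero at the start; "torque": the same for the moment, N m; "finger_gap": opening from 0.0 (shut) to 1.0 (fully open).
Only numpy, scipy, OpenCV 4.12 (cv2) and the standard library are available. Lean on these libraries where they do the work, as an engineer would, in place of code of your own. Each camera call takes 0.05 s, during which the arm holds its last target.

### The job

The seed in the two round metal tins is dry: press both their lids down until they are fully home. The square tin is still airing, so leave its lid standing up as it is, and leave all three tins standing where they are.

Things in the scene. Friction and masses are not known exactly. Their poses are not given: they have to be found in the camera images.
- wide_tin: the wide round tin: low bare-metal cylinder, 114 mm diameter, 80 mm high with its lid home. Origin at the centre of its underside, z up. Its slip-on lid slides straight down over a dark sealing band: while the band shows below the lid, the lid is not home. Loose on the bench, about 0.6 kg, upright. The other things on the bench among the tins are lower than 62 mm.
- wide_tin_lid (a joint): how far the lid of the wide round tin has been pressed down, in m: 0 = fully up (18 mm proud), 0.018 = fully home, where it stops dead. Starts between 0 and 0.005. It slides against a friction of about 5 N, has no spring, and stays where it is left.
- wide_tin_lid_top (a point): centre of the top face of the lid of the wide round tin, moving with it (z up): 80 mm above the bench with the lid home, 98 mm with it fully up. The lid is 116 mm across and flat but for a centre panel raised by 1 mm; press it near its centre.
- tall_tin: the slim round tin: taller bare-metal cylinder, 84 mm diameter, 110 mm high with its lid home. Origin at the centre of its underside, z up. Its slip-on lid slides straight down over a dark sealing band: while the band shows below the lid, the lid is not home. Loose on the bench, about 0.5 kg, upright.
- tall_tin_lid (a joint): how far the lid of the slim round tin has been pressed down, in m: 0 = fully up (18 mm proud), 0.018 = fully home, where it stops dead. Starts between 0 and 0.005. It slides against a friction of about 5 N, has no spring, and stays where it is left.
- tall_tin_lid_top (a point): centre of the top face of the lid of the slim round tin, moving with it (z up): 110 mm above the bench with the lid home, 128 mm with it fully up. The lid is 86 mm across and flat but for a centre panel raised by 1 mm; press it near its centre.
- square_tin: the square tin, still airing: bare metal, 100 x 100 mm with rounded corners, 95 mm high if its lid were home. Origin at the centre of its underside, z up. Its slip-on lid slides straight down over a dark sealing band: while the band shows below the lid, the lid is not home. Loose on the bench, about 0.6 kg, upright.
- square_tin_lid (a joint): how far the lid of the square tin has been pressed down, in m: 0 = fully up (18 mm proud), 0.018 = fully home, where it stops dead. Starts between 0 and 0.005. It slides against a friction of about 5 N, has no spring, and stays where it is left.
- square_tin_lid_top (a point): centre of the top face of the lid of the square tin, moving with it (z up): 95 mm above the bench with the lid home, 113 mm with it fully up. The lid is 102 mm square across and flat but for a centre panel raised by 1 mm; press it near its centre.
Mind the look-alikes: they are no part of the job. Leave any green look-alike of the tall_tin alone.

How it is judged (in metres and radians):
At the end, for the whole second after the job is handed in: The lids of both round tins are within 3 mm of fully home, the square tin's lid is still at least 9 mm proud of home, and all three tins are at rest, upright (within 0.15 rad) and within 40 mm of where they stood (value of joint each of wide_tin_lid, tall_tin_lid above 0.015 m and value of joint square_tin_lid below 0.009 m and angle between each of wide_tin, tall_tin, square_tin's own z axis and vertical below 0.15 rad and distance of each of wide_tin, tall_tin, square_tin from where it was at the start of the episode below 0.04 m and linear speed of each of wide_tin, tall_tin, square_tin below 0.02 m/s); the robot touches nothing.
It fails at once if the square tin's lid is pressed down (less than 9 mm proud of home) (value of joint square_tin_lid above 0.009 m).
It fails at once if a tin is knocked over (angle between any of wide_tin, tall_tin, square_tin's own z axis and vertical above 0.5 rad).
It also fails if it takes over 35 s, if anything falls off the work surface, if the arm or the gripper's body presses on something with over 40 N, if the wrist force passes 120 N, or if a joint passes its speed limit or range.

## Working session

There is one attempt and no reset: what is moved stays moved. The work goes in short steps, Python scripts to look and compute and a shell command to move; the robot and the scene stay as the last step left them, time stands still between calls to the robot, and variables do not carry over. Pictures are saved under pics/ and viewed, and the job is handed in when it is done.

```bash
mkdir -p pics; ls; python3 - <<'E'
from station import env
import cv2,numpy as np
s=env.sense();print({k:np.round(v,3) for k,v in s.items()})
for n in("scene","top"):
    p,d=env.read_camera(n);cv2.imwrite(f"pics/{n}0.png",p[:,:,::-1]);np.save(f"pics/{n}0.npy",d)
    i=env.camera_info(n);print(n,{k:np.round(v,3) for k,v in i.items()})
E
```

```text
pics
{'time_s': np.float64(0.0), 'joint_pos': array([-1.156,  0.32 ,  1.566, -0.   ,  1.257, -0.02 ]), 'qd': array([-0.   , -0.001,  0.   , -0.   , -0.   , -0.001]), 'joint_efforts': array([-3.0000e-03, -4.1247e+01, -2.3197e+01,  7.3000e-02,  4.6000e-02,
       -0.0000e+00]), 'tool_pos': array([ 241.989, -521.026,  213.112]), 'eef_rot': array([-0.438,  1.983, -1.979]), 'ft_force': array([-0.378, -0.34 , -0.206]), 'torque': array([-0.024,  0.025,  0.015]), 'finger_gap': np.float64(1.003)}
scene {'fx': np.float64(508.172), 'fy': np.float64(508.172), 'cx': np.float64(316.511), 'cy': np.float64(192.031), 'rvec': array([ 2.465,  0.505, -0.153]), 'tvec': array([-536.9  ,   11.293, 1832.442])}
top {'fx': np.float64(374.654), 'fy': np.float64(374.654), 'cx': np.float64(325.669), 'cy': np.float64(192.371), 'rvec': array([ 2.122, -2.135,  0.16 ]), 'tvec': array([ 144.731,  521.501, 1125.651])}
```

View pics/scene0.png

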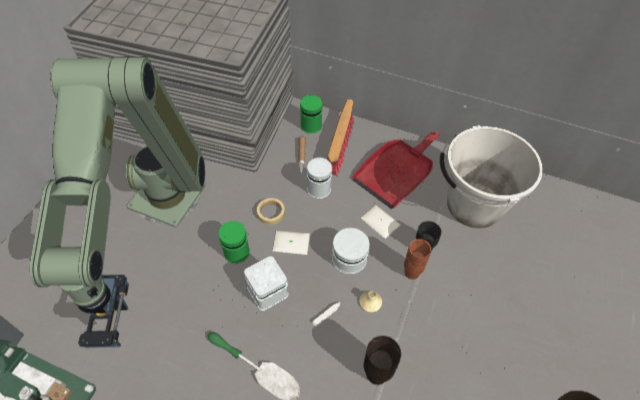

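View pics/top0.png

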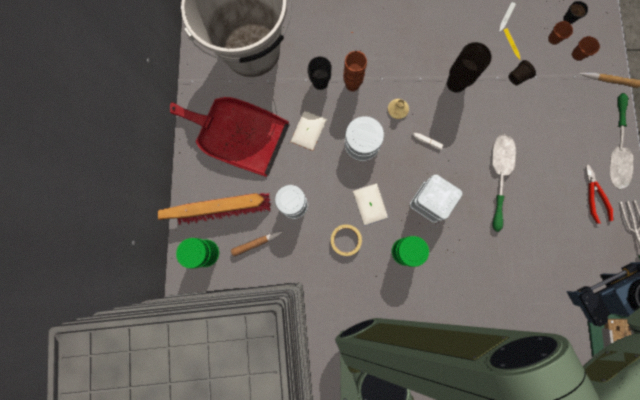

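Top view: the wide round tin is at (365,138), the slim round bare tin at (291,202) and the square tin at (437,198). The green look-alikes at (197,252) and (411,250) are to be left alone. Next I'll measure the lids and crop in close.

```bash
cat > h.py <<'E'
import numpy as np,cv2
def unproj(i,u,v,d=None,z=None):
    R=cv2.Rodrigues(np.array(i["rvec"],float))[0];t=np.array(i["tvec"],float).ravel()
    r=np.stack([(np.asarray(u)-i["cx"])/i["fx"],(np.asarray(v)-i["cy"])/i["fy"],np.ones(np.shape(u))],-1)
    c=-R.T@t; w=r@R
    s=np.asarray(d)[...,None] if d is not None else (z-c[2])/w[...,2:]
    return c+s*w
E
python3 - <<'E'
from station import env
import cv2,numpy as np
from h import *
for n,pts in(("top",dict(wide=(365,138),slim=(291,202),square=(437,198),g1=(197,252),g2=(411,250))),("scene",dict(wide=(350,245),slim=(319,168),square=(266,275)))):
    i=env.camera_info(n);d=np.load(f"pics/{n}0.npy")
    vv,uu=np.mgrid[0:400,0:640];P=unproj(i,uu,vv,d=d)
    for k,(u,v) in pts.items():
        zt=np.median(P[v-4:v+5,u-4:u+5,2])
        m=(abs(P[...,2]-zt)<7)&(np.hypot(uu-u,vv-v)<40)&(d>0)
        _,lab=cv2.connectedComponents(m.astype(np.uint8));m=lab==lab[v,u]
        cs=cv2.findContours(m.astype(np.uint8),0,2)[0];c=max(cs,key=cv2.contourArea)[:,0]
        Q=unproj(i,c[:,0],c[:,1],z=zt)
        cc,r=cv2.minEnclosingCircle(Q[:,:2].astype(np.float32))
        print(n,k,"ztop",round(zt,1),"circ",np.round(cc,1),"r",round(r,1),"mean",np.round(P[m].mean(0),1), cv2.minAreaRect(Q[:,:2].astype(np.float32)))
p=cv2.imread("pics/top0.png")[80:280,160:480];cv2.imwrite("pics/crop.png",cv2.resize(p,None,fx=2.5,fy=2.5,interpolation=2))
p=cv2.imread("pics/scene0.png")[90:320,190:410];cv2.imwrite("pics/crops.png",cv2.resize(p,None,fx=2.6,fy=2.6,interpolation=2))
E
```

```text
top wide ztop 97.3 circ [691.6  22.3] r 58.3 mean [691.7  22.5  96.9] ((691.5651245117188, 22.397186279296875), (114.09230041503906, 112.99470520019531), 43.28378677368164)
top slim ztop 127.2 circ [488.8 245.3] r 42.9 mean [488.9 245.4 126.4] ((489.37396240234375, 244.54244995117188), (83.15020751953125, 83.63555908203125), 45.156959533691406)
top square ztop 112.1 circ [ 496.5 -190.2] r 65.9 mean [ 496.7 -190.9  111.6] ((496.5403747558594, -190.39926147460938), (102.21260833740234, 102.69361877441406), 54.32305145263672)
top g1 ztop 127.7 circ [338.1 523.5] r 43.7 mean [337.6 524.5 127.2] ((337.8533020019531, 524.2488403320312), (84.5526123046875, 84.9480972290039), 35.855018615722656)
top g2 ztop 128.1 circ [ 339.9 -104.7] r 42.9 mean [ 339.4 -105.   127.6] ((339.0495910644531, -105.01628112792969), (83.26271057128906, 84.48334503173828), 43.64879608154297)
scene wide ztop 96.9 circ [694.4  16. ] r 59.4 mean [693.8  15.4  96.3] ((693.96337890625, 16.11621856689453), (114.35714721679688, 116.30620574951172), 55.484619140625)
scene slim ztop 126.0 circ [490.8 238.1] r 45.7 mean [490.2 239.5 125.7] ((490.17962646484375, 238.75619506835938), (82.95551300048828, 88.4988784790039), 23.397083282470703)
scene square ztop 111.9 circ [ 498.1 -197.3] r 65.9 mean [ 497.9 -197.7  111.3] ((498.795654296875, -198.21466064453125), (101.52005767822266, 105.76339721679688), 54.50892639160156)
```

View pics/crops.png

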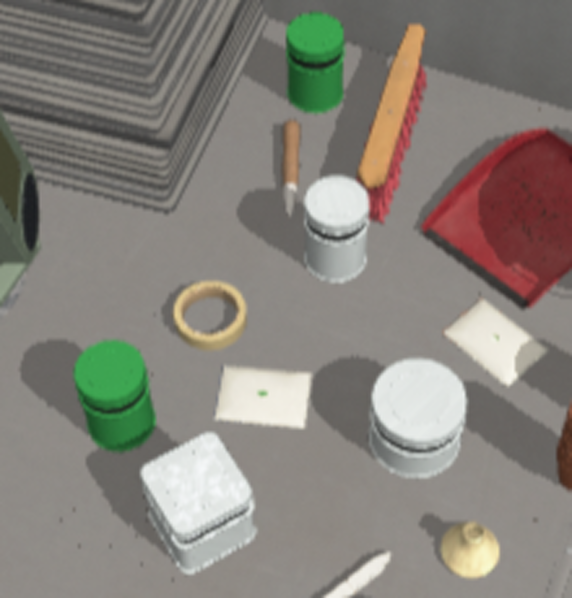

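```bash
cat >> h.py <<'E'
from scipy.spatial.transform import Rotation as Ro
def shift(s,tgt):
    R=Ro.from_rotvec(s["eef_rot"]).as_matrix()
    return R.T@(np.array(tgt,float)-s["tool_pos"])/1000
E
python3 - <<'E'
from station import env
from h import *
s=env.sense();R=Ro.from_rotvec(s["eef_rot"]).as_matrix();print(np.round(R,3))
print(shift(s,(692.5,20.5,213)), shift(s,(489.5,242.5,213)))
i=env.camera_info("top");d=np.load("pics/top0.npy");vv,uu=np.mgrid[0:400,0:640];P=unproj(i,uu,vv,d=d)
for x in range(250,900,50):
    print(x,[int(P[(abs(P[...,0]-x)<25)&(abs(P[...,1]-y)<25)&(d>0)][:,2].max(initial=-1)) for y in range(-500,400,50)])
E
```

```text
[[-0.907 -0.001  0.421]
 [-0.421  0.001 -0.907]
 [-0.    -1.    -0.002]]
[-0.63670543  0.00068254 -0.30141959] [-0.54611852  0.00114053 -0.58827635]
250 [422, 393, 556, 595, 5, 7, 7, 735, 4, 5, 6, 7, 5, 5, 508, 508, 508, 508]
300 [398, 6, 7, 4, 6, 5, 7, 130, 132, 129, 5, 5, 5, 5, 4, 5, 5, 5]
350 [6, 4, 6, 5, 7, 7, 5, 132, 134, 131, 5, 30, 29, 26, 5, 5, 9, 30]
400 [5, 6, 32, 5, 5, 7, 5, 127, 132, 8, 4, 30, 29, 28, 7, 5, 24, 26]
450 [5, 6, 29, 4, 5, 115, 116, 115, 5, 12, 14, 12, 7, 4, 130, 130, 128, 68]
500 [5, 4, 28, 4, 8, 117, 117, 118, 76, 10, 13, 13, 5, 6, 131, 132, 130, 80]
550 [6, 7, 19, 6, 6, 113, 115, 115, 4, 5, 13, 8, 5, 4, 6, 129, 6, 11]
600 [6, 19, 21, 6, 5, 7, 6, 7, 6, 5, 6, 7, 6, 5, 5, 5, 8, 23]
650 [5, 17, 18, 7, 6, 13, 6, 5, 7, 100, 103, 101, 96, 5, 6, 7, 10, 8]
700 [6, 14, 15, 5, 7, 18, 19, 18, 4, 101, 104, 101, 100, 10, 12, 12, 9, 10]
750 [5, 5, 4, 7, 7, 6, 6, 6, 7, 5, 100, 100, 5, 11, 12, 15, 19, 10]
800 [5, 6, 5, 5, 6, 7, 6, 19, 63, 26, 6, 6, 4, 10, 12, 7, 28, 36]
850 [7, 7, 6, 182, 182, 182, 5, 11, 33, 12, 5, 162, 4, 109, 4, 4, 5, 240]
```

```bash
python3 - <<'E'
from station import env
from h import *
C=[]
for n in("top","scene"):
    i=env.camera_info(n);d=np.load(f"pics/{n}0.npy");vv,uu=np.mgrid[0:400,0:640];C.append(unproj(i,uu,vv,d=d)[d>0])
for P in C:
    m=(P[:,2]>300)&(P[:,1]>120)&(P[:,0]<600)&(P[:,2]<530);Q=P[m]
    print("stack",np.percentile(Q,[0.5,50,99.5],axis=0).round())
    a=-1.156
    r=P[:,0]*np.cos(a)+P[:,1]*np.sin(a);l=-P[:,0]*np.sin(a)+P[:,1]*np.cos(a)
    for rr in range(-100,750,50):
        m=(abs(r-rr)<25)&(abs(l)<170)&(P[:,2]>250)
        if m.any(): print(rr,"z",P[m,2].min().round(),P[m,2].max().round(),"lat",l[m].min().round(),l[m].max().round())
E
```

```text
stack [[ 79. 198. 304.]
 [203. 542. 497.]
 [594. 648. 528.]]
-50 z 250.0 268.0 lat 79.0 146.0
0 z 250.0 412.0 lat 77.0 148.0
50 z 250.0 551.0 lat 77.0 149.0
100 z 250.0 693.0 lat 78.0 149.0
150 z 329.0 756.0 lat 111.0 150.0
200 z 489.0 758.0 lat 87.0 150.0
250 z 641.0 740.0 lat 51.0 149.0
300 z 605.0 707.0 lat 42.0 67.0
350 z 590.0 675.0 lat 58.0 66.0
400 z 559.0 621.0 lat 54.0 71.0
450 z 552.0 571.0 lat 67.0 69.0
500 z 291.0 393.0 lat -27.0 50.0
550 z 302.0 423.0 lat -12.0 51.0
600 z 250.0 398.0 lat 13.0 53.0
650 z 251.0 335.0 lat 23.0 53.0
stack [[-411.  131.  303.]
 [ 116.  308.  479.]
 [ 592.  650.  524.]]
0 z 251.0 391.0 lat 142.0 147.0
50 z 253.0 532.0 lat 142.0 147.0
100 z 251.0 677.0 lat 75.0 148.0
150 z 305.0 754.0 lat -52.0 147.0
200 z 469.0 759.0 lat -53.0 148.0
250 z 630.0 745.0 lat -54.0 148.0
300 z 607.0 712.0 lat -41.0 65.0
350 z 587.0 692.0 lat -40.0 65.0
400 z 561.0 670.0 lat -45.0 68.0
450 z 541.0 649.0 lat -47.0 68.0
500 z 257.0 627.0 lat -47.0 68.0
550 z 250.0 611.0 lat -48.0 70.0
600 z 296.0 596.0 lat -46.0 71.0
650 z 290.0 342.0 lat -30.0 52.0
700 z 251.0 258.0 lat -170.0 -160.0
```

```bash
python3 - <<'E'
from station import env
from h import *
i=env.camera_info("top")
for uv in [(303,285),(305,399),(50,325)]: print(uv,unproj(i,uv[0],uv[1],z=508).round())
C=[]
for n in("top","scene"):
    i=env.camera_info(n);d=np.load(f"pics/{n}0.npy");vv,uu=np.mgrid[0:400,0:640];C.append(unproj(i,uu,vv,d=d)[d>0])
P=np.vstack(C)
m=(P[:,2]>30)&(P[:,1]>130)&(P[:,0]<320)&(P[:,0]>-100)&(P[:,2]<530)&(P[:,1]<480)
Q=P[m]
for z in range(50,530,60):
    q=Q[abs(Q[:,2]-z)<30]; print(z,np.percentile(q,[1,99],axis=0).round()[:,:2].tolist())
q=Q[Q[:,2]>490]
for a in(np.arctan2(242.5,489.5),):
    r=q[:,0]*np.cos(a)+q[:,1]*np.sin(a);l=-q[:,0]*np.sin(a)+q[:,1]*np.cos(a)
    for rr in range(-50,500,50):
        k=abs(r-rr)<25
        if k.any(): print(rr,np.percentile(l[k],1).round())
E
```

```text
(303, 285) [277. 176. 508.]
(305, 399) [ 87. 172. 508.]
(50, 325) [209. 628. 508.]
50 [[-41.0, 185.0], [246.0, 470.0]]
110 [[-41.0, 187.0], [248.0, 463.0]]
170 [[1.0, 188.0], [255.0, 475.0]]
230 [[-11.0, 188.0], [246.0, 471.0]]
290 [[-21.0, 185.0], [250.0, 473.0]]
350 [[-35.0, 186.0], [250.0, 473.0]]
410 [[-49.0, 181.0], [248.0, 471.0]]
470 [[-89.0, 184.0], [244.0, 477.0]]
0 190.0
50 173.0
100 156.0
150 137.0
200 120.0
250 103.0
300 89.0
350 124.0
400 245.0
```

The tray stack (x<277, y>176, 515 mm high) limits where the elbow can go over the slim tin. I'll do the wide tin first and log joint data on the way to learn the arm's geometry.

```bash
python3 -m pendant '[[-1,-0.05,0,-0.024,0,0,0],[-1,-0.105,0,-0.05,0,0,0],[-1,-0.16,0,-0.076,0,0,0],[-1,-0.215,0,-0.102,0,0,0],[-1,-0.27,0,-0.128,0,0,0],[-1,-0.325,0,-0.154,0,0,0],[-1,-0.38,0,-0.18,0,0,0],[-1,-0.435,0,-0.206,0,0,0],[-1,-0.49,0,-0.232,0,0,0],[-1,-0.53,0,-0.251,0,0,0]]'
cat > log.py <<'E'
from station import env
import json
from h import *
def log():
    s=env.sense();open("log.txt","a").write(json.dumps({k:np.array(s[k]).tolist() for k in("joint_pos","tool_pos","eef_rot")})+"\n")
    print(round(float(s["time_s"]),2),"q",np.round(s["joint_pos"],3),"tcp",np.round(s["tool_pos"],1),"F",np.round(s["ft_force"],1),"gap",round(float(s["finger_gap"]),2));return s
E
python3 - <<'E'
from log import *
s=log();print(shift(s,(692.5,20.5,213)).round(4))
E
```

```text
time_s: 1.35
tool_pos: [618.3, -68.3, 213.3]
eef_rot: [-0.44, 1.981, -1.98]
ft_force: [-0.0, -0.0, 0.5]
finger_gap: 0.001
1.35 q [-0.129  0.395  1.451  0.     1.296  1.006] tcp [618.3 -68.3 213.3] F [-0.  -0.   0.5] gap 0.0
[-0.1048  0.0003 -0.0491]
```

```bash
python3 -m pendant '[[-1,-0.052,0,-0.025,0,0,0],[-1,-0.105,0,-0.049,0,0,0],[-1,-0.105,0.05,-0.049,0,0,0],[-1,-0.105,0.095,-0.049,0,0,0],[-1,-0.105,0.105,-0.049,0,0,0],[-1,-0.105,0.105,-0.049,0,0,0]]'
python3 - <<'E'
from log import *
s=log();print(shift(s,(692.5,20.5,80)).round(4))
E
```

```text
time_s: 2.1
tool_pos: [692.0, 17.9, 109.1]
eef_rot: [-0.438, 1.981, -1.981]
ft_force: [0.8, 0.0, 0.2]
finger_gap: 0.006
2.1 q [ 0.009  0.574  1.415 -0.     1.153  1.146] tcp [692.   17.9 109.1] F [0.8 0.  0.2] gap 0.01
[-0.0016  0.0291 -0.0021]
```

```bash
python3 -m pendant '[[-1,-0.001,0.006,-0.002,0,0,0],[-1,-0.001,0.012,-0.002,0,0,0],[-1,-0.001,0.016,-0.002,0,0,0],[-1,-0.001,0.020,-0.002,0,0,0],[-1,-0.001,0.023,-0.002,0,0,0],[-1,-0.001,0.025,-0.002,0,0,0],[-1,-0.001,0.026,-0.002,0,0,0],[-1,-0.001,0.027,-0.002,0,0,0],[-1,-0.001,0.027,-0.002,0,0,0]]'
python3 - <<'E'
from log import *
s=log()
E
```

```text
time_s: 3.22
tool_pos: [692.5, 20.3, 82.6]
eef_rot: [-0.435, 1.98, -1.981]
ft_force: [0.2, 0.4, 4.8]
finger_gap: 0.006
3.23 q [ 0.013  0.596  1.447 -0.     1.097  1.149] tcp [692.5  20.3  82.6] F [0.2 0.4 4.8] gap 0.01
```

Contact is at 4.8 N, which is the lid friction. I'll press the last bit in small steps until the force rises at the stop.

```bash
python3 -m pendant '[[-1,0,0.001,0,0,0,0],[-1,0,0.0015,0,0,0,0],[-1,0,0.002,0,0,0,0],[-1,0,0.0025,0,0,0,0],[-1,0,0.003,0,0,0,0],[-1,0,0.003,0,0,0,0]]'
python3 - <<'E'
from log import *
s=log()
E
```

```text
time_s: 3.98
tool_pos: [692.5, 20.3, 80.3]
eef_rot: [-0.435, 1.979, -1.981]
ft_force: [0.5, 0.3, 9.6]
finger_gap: 0.004
3.98 q [ 0.013  0.598  1.45  -0.     1.092  1.149] tcp [692.5  20.3  80.3] F [0.5 0.3 9.6] gap 0.0
```

```bash
python3 -m pendant '[[-1,0,0.001,0,0,0,0],[-1,0,0.002,0,0,0,0],[-1,0,0.002,0,0,0,0]]'
python3 - <<'E'
from log import *
s=log()
E
```

```text
time_s: 4.35
tool_pos: [692.6, 20.3, 80.2]
eef_rot: [-0.434, 1.979, -1.98]
ft_force: [-2.8, 0.1, 16.6]
finger_gap: 0.006
4.35 q [ 0.013  0.597  1.45  -0.     1.091  1.149] tcp [692.6  20.3  80.2] F [-2.8  0.1 16.6] gap 0.01
```

The lid is at its stop: the force rose to 16.6 N with no more travel. I'll lift off and fit the arm geometry.

```bash
python3 -m pendant '[[-1,0,-0.01,0,0,0,0],[-1,0,-0.06,0,0,0,0],[-1,0,-0.12,0,0,0,0],[-1,0,-0.17,0,0,0,0],[-1,0,-0.17,0,0,0,0]]'
cat > fk.py <<'E'
import numpy as np
from scipy.optimize import least_squares
from scipy.spatial.transform import Rotation as Ro
# base turn j1 (z), shoulder (r0,z0), L1 at j2 from vertical, forearm (L2 along, e normal), roll j4, pitch j5, roll j6, tool T
def fk(q,p,full=False):
    r0,z0,L1,L2,e,T,k=p[:7]
    B=Ro.from_euler('z',q[0]); 
    S=B*Ro.from_euler('y',q[1]); E=S*Ro.from_euler('y',q[2])
    sh=B.apply([r0,0,z0]); el=sh+S.apply([0,0,L1]); wr=el+E.apply([e,0,L2])
    W=E*Ro.from_euler('z',q[3])*Ro.from_euler('y',q[4])
    tcp=wr+W.apply([k,0,T])
    A=W*Ro.from_euler('z',q[5])
    return (sh,el,wr,tcp,A) if full else tcp
E
python3 - <<'E'
from log import *
from fk import *
log()
D=[json.loads(l) for l in open("log.txt")]
D.append(dict(joint_pos=[-1.156,.32,1.565,0,1.257,-.02],tool_pos=[242.212,-521.514,213.976]))
f=lambda p:np.concatenate([(fk(d["joint_pos"],p)-d["tool_pos"]) for d in D]+[(p-[0,250,450,400,0,350,0])*np.array([.005]*4+[.02]+[.005,.02])])
s=least_squares(f,[0,250,450,400,0,350,0.]);print(s.x.round(1));print(s.fun.round(2)); np.save("p.npy",s.x)
print([x.round() for x in fk(D[-1]["joint_pos"],s.x,True)[:3]])
J=s.jac.T@s.jac;print(np.sqrt(np.diag(np.linalg.inv(J))).round(1))
# tool axes vs A
for d in D[:3]:
    A=fk(d["joint_pos"],s.x,True)[4]; print((A.inv()*Ro.from_rotvec(d["eef_rot"])).as_matrix().round(2).tolist())
E
```

```text
time_s: 4.97
tool_pos: [693.2, 20.2, 251.3]
eef_rot: [-0.43, 1.976, -1.98]
ft_force: [0.0, 0.0, -0.2]
finger_gap: 0.01
4.97 q [ 0.013  0.493  1.198 -0.     1.444  1.149] tcp [693.2  20.2 251.3] F [ 0.   0.  -0.2] gap 0.01
[ -1.8 115.4 592.5 417.2  25.6 310.8  -1.5]
[-1.430e+00 -1.141e+01  9.000e-02  1.800e-01 -1.150e+01  4.000e-02
  1.600e-01 -1.150e+01  3.000e-02  1.500e-01 -1.150e+01  3.000e-02
  1.300e-01 -1.150e+01  3.000e-02  1.300e-01 -1.149e+01  9.000e-02
 -1.057e+01 -4.540e+00 -3.100e-01 -1.000e-02 -6.700e-01  7.100e-01
  9.000e-02  5.100e-01 -2.000e-01 -3.000e-02]
[array([ -1.,   2., 115.]), array([  74., -169.,  678.]), array([ 231., -525.,  524.])]
[ 46.5 122.2   5.3   3.1   4.5 122.   46.7]
[[0.0, 0.0, -1.0], [-1.0, -0.0, -0.0], [-0.0, 1.0, 0.0]]
[[-0.0, 0.0, -1.0], [-1.0, 0.0, 0.0], [0.0, 1.0, 0.0]]
[[-0.0, 0.0, -1.0], [-1.0, 0.0, 0.0], [0.0, 1.0, 0.0]]
```

```bash
cat > plan.py <<'E'
from fk import *
L=11.5
P=np.load("p.npy").copy()
dz=132-P[1];P[1]+=dz;P[5]+=dz
r0,z0,L1,L2,e,T,k=P
def ik(tcp,d):
    w=np.array(tcp)-T*np.array(d)
    R=np.hypot(w[0],w[1]);a=np.arctan2(w[1],w[0])-np.arcsin(L/R)
    r=np.sqrt(R*R-L*L)-r0;z=w[2]-z0
    l2=np.hypot(L2,e);D=np.hypot(r,z)
    g=np.arccos((L1**2+D*D-l2**2)/(2*L1*D));j2=np.arctan2(r,z)-g
    el=np.array([L1*np.sin(j2),L1*np.cos(j2)])
    v=np.array([r,z])-el;j3=np.arctan2(v[0],v[1])-np.arctan2(e,L2)-j2
    return a,j2,j3,w
def clear(a,j2,j3):
    pts=[]
    for s in np.linspace(-60,L1+65,60):
        for t in(-65,0,65):
            for l in(75,112,150): pts.append((r0+s*np.sin(j2)+t*np.cos(j2),l,z0+s*np.cos(j2)-t*np.sin(j2)))
    f=j2+j3;ex,ez=r0+L1*np.sin(j2),z0+L1*np.cos(j2)
    for s in np.linspace(-65,L2+60,50):
        for t in(-60,0,60+e):
            for l in(-55,10,75): pts.append((ex+s*np.sin(f)+t*np.cos(f),l,ez+s*np.cos(f)-t*np.sin(f)))
    q=np.array(pts);x=q[:,0]*np.cos(a)-q[:,1]*np.sin(a);y=q[:,0]*np.sin(a)+q[:,1]*np.cos(a);z=q[:,2]
    dd=np.maximum.reduce([x-280,174-y,z-518]); return dd.min(), (q[dd.argmin()]).round()
E
python3 - <<'E'
from plan import *
print("chk",[np.round(v,3) for v in ik((692.5,20.3,80.2),(0,0,-1))[:3]])
for z in(108,200):
  print(z)
  for out in(0,.2,.4,.5,.6):
    for lat in(0,.2,.4,.5,.6):
        th=np.arctan2(242.5,489.5);o=np.array([np.cos(th),np.sin(th),0]);n=np.array([-np.sin(th),np.cos(th),0])
        d=np.tan(out)*o+np.tan(lat)*n+[0,0,-1];d/=np.linalg.norm(d)
        a,j2,j3,w=ik((489.5,242.5,z),d);c,pt=clear(a,j2,j3);print(out,lat,"j",np.round([a,j2,j3],2),"clear",round(c),pt,"w",w.round())
E
```

```text
chk [np.float64(0.013), np.float64(0.601), np.float64(1.444)]
108
0 0 j [0.44 0.37 1.78] clear -45 [199. 150. 473.] w [490. 242. 435.]
0 0.2 j [0.32 0.38 1.78] clear -34 [208. 150. 481.] w [518. 184. 429.]
0 0.4 j [0.21 0.42 1.78] clear -21 [230. 150. 496.] w [546. 128. 410.]
0 0.5 j [0.16 0.44 1.78] clear -13 [244. 150. 501.] w [559. 102. 395.]
0 0.6 j [0.11 0.47 1.78] clear -5 [261. 150. 504.] w [572.  77. 378.]
0.2 0 j [0.44 0.28 1.93] clear -32 [166. 150. 477.] w [431. 214. 429.]
0.2 0.2 j [0.3  0.3  1.93] clear -22 [175. 150. 486.] w [461. 157. 423.]
0.2 0.4 j [0.18 0.34 1.92] clear -10 [198. 150. 500.] w [491. 104. 404.]
0.2 0.5 j [0.13 0.37 1.91] clear -3 [214. 150. 505.] w [507.  79. 391.]
0.2 0.6 j [0.08 0.41 1.9 ] clear 5 [238. 150. 519.] w [522.  55. 375.]
0.4 0 j [0.43 0.22 2.09] clear -24 [316.  75. 422.] w [375. 186. 410.]
0.4 0.2 j [0.29 0.24 2.08] clear -14 [153. 150. 496.] w [404. 133. 404.]
0.4 0.4 j [0.16 0.29 2.07] clear -3 [177. 150. 511.] w [436.  83. 389.]
0.4 0.5 j [0.11 0.32 2.05] clear 4 [194. 150. 516.] w [453.  60. 377.]
0.4 0.6 j [0.06 0.36 2.03] clear 12
[... 1833 characters left out ...]
0.08 2.03] clear -25 [315.  75. 462.] w [349. 173. 487.]
0.5 0.2 j [0.29 0.09 2.03] clear 2 [ 99. 150. 514.] w [376. 123. 483.]
0.5 0.4 j [0.15 0.14 2.01] clear 8 [118. 150. 521.] w [408.  75. 469.]
0.5 0.5 j [0.1  0.17 2.  ] clear 12 [133. 150. 529.] w [425.  53. 459.]
0.5 0.6 j [0.05 0.21 1.99] clear 17 [148. 150. 524.] w [444.  32. 446.]
0.6 0 j [0.43 0.05 2.11] clear -24 [313.  75. 430.] w [324. 160. 470.]
0.6 0.2 j [0.28 0.07 2.1 ] clear 5 [ 89. 150. 517.] w [350. 113. 467.]
0.6 0.4 j [0.15 0.11 2.09] clear 10 [108. 150. 524.] w [381.  68. 455.]
0.6 0.5 j [0.09 0.14 2.07] clear 14 [120. 150. 521.] w [398.  47. 446.]
0.6 0.6 j [0.04 0.18 2.06] clear 19 [138. 150. 527.] w [417.  27. 435.]
```

```bash
python3 - <<'E'
from station import env
from h import *
for n in("top","scene"):
    i=env.camera_info(n);d=np.load(f"pics/{n}0.npy");vv,uu=np.mgrid[0:400,0:640];P=unproj(i,uu,vv,d=d)[d>0]
    Q=P[(P[:,1]>120)&(P[:,0]>-150)&(P[:,0]<330)&(P[:,1]<620)&(P[:,2]<530)]
    for z in range(20,540,40):
        q=Q[abs(Q[:,2]-z)<20]
        if len(q)<30: continue
        out=[]
        for x in range(-75,300,50):
            k=q[abs(q[:,0]-x)<25]; out.append(int(np.percentile(k[:,1],2)) if len(k)>8 else None)
        o2=[]
        for y in range(200,600,100):
            k=q[abs(q[:,1]-y)<50]; o2.append(int(np.percentile(k[:,0],98)) if len(k)>8 else None)
        print(n,z,"ymin(x)",out,"xmax(y)",o2)
E
python3 - <<'E'
import cv2
p=cv2.imread("pics/top0.png")[240:400,40:340];cv2.imwrite("pics/stk.png",cv2.resize(p,None,fx=2.6,fy=2.6))
E
```

```text
top 20 ymin(x) [120, 120, 122, 122, 121, 121, 127, 129] xmax(y) [323, 327, 325, 327]
top 60 ymin(x) [None, 184, 190, 193, 199, 205, None, None] xmax(y) [242, None, None, 328]
top 100 ymin(x) [None, 185, 190, 194, 200, 205, 208, None] xmax(y) [246, None, None, 328]
top 140 ymin(x) [None, 187, 192, 198, 203, None, 225, 226] xmax(y) [255, 253, 242, 328]
top 180 ymin(x) [None, 188, 190, 193, 199, 202, 209, 224] xmax(y) [250, 250, 240, 230]
top 220 ymin(x) [None, 189, 192, 197, 202, 206, 212, None] xmax(y) [245, 245, 236, 226]
top 300 ymin(x) [None, None, 192, 194, 199, 204, 210, 217] xmax(y) [250, 248, 239, 229]
top 340 ymin(x) [None, None, 195, 197, 202, 207, 212, None] xmax(y) [249, 248, None, None]
top 380 ymin(x) [None, None, None, 194, 198, 203, 210, None] xmax(y) [250, 248, 238, 228]
top 420 ymin(x) [None, None, None, 194, 198, 204, 210, None] xmax(y) [249, 246, 236, 226]
top 460 ymin(x) [None, None, None, 195, 198, 203, 209, None] xmax(y) [249, 247, 237, 227]
top 500 ymin(x) [None, None, None, 203, 207, 212, 215, None] xmax(y) [242, 238, 228, 219]
scene 20 ymin(x) [None, None, 187
[... 434 characters left out ...]
) [None, 186, 187, 187, 195, 197, 209, None] xmax(y) [245, 243, 233, 226]
scene 260 ymin(x) [None, 183, 186, 190, 196, 202, 210, None] xmax(y) [242, 241, 232, 221]
scene 300 ymin(x) [None, 182, 182, 189, 195, 199, 206, None] xmax(y) [248, 248, 238, 228]
scene 340 ymin(x) [None, 183, 186, 191, 196, 201, 207, None] xmax(y) [247, 246, 237, 228]
scene 380 ymin(x) [None, 179, 184, 188, 195, 198, 206, None] xmax(y) [248, 246, 238, 227]
scene 420 ymin(x) [178, 180, 184, 188, 193, 199, 205, None] xmax(y) [247, 245, 235, 224]
scene 460 ymin(x) [174, 178, 183, 188, 192, 198, 204, None] xmax(y) [246, 246, 236, 225]
scene 500 ymin(x) [178, 184, 189, 193, 198, 204, 207, None] xmax(y) [240, 236, 227, 219]
```

View pics/stk.png

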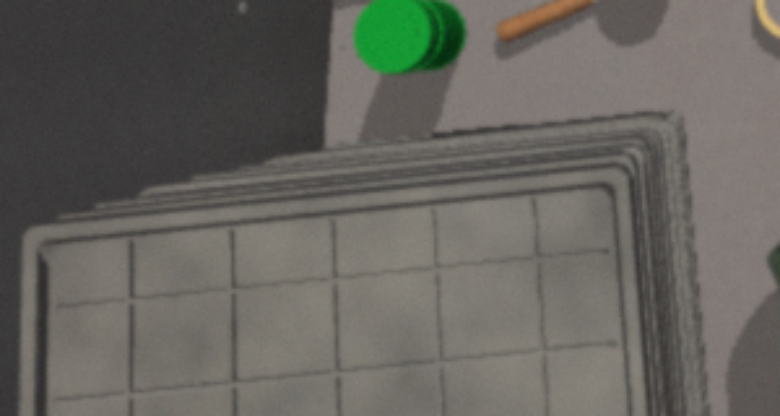

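```bash
python3 - <<'E'
s=open("plan.py").read().replace("dd=np.maximum.reduce([x-280,174-y,z-518])","dd=np.maximum.reduce([.994*x+.105*y-270,178+.105*x-.994*y,z-516])")
open("plan.py","w").write(s)
E
cat > scan.py <<'E'
from plan import *
import sys
for z in(108,180):
  print(z)
  for out in(0,.2,.35,.5,.6):
    for lat in(0,.2,.3,.4,.5):
        th=np.arctan2(242.5,489.5);o=np.array([np.cos(th),np.sin(th),0]);n=np.array([-np.sin(th),np.cos(th),0])
        d=np.tan(out)*o+np.tan(lat)*n+[0,0,-1];d/=np.linalg.norm(d)
        a,j2,j3,w=ik((489.5,242.5,z),d);c,pt=clear(a,j2,j3);print(out,lat,"j",np.round([a,j2,j3],2),"clear",round(c),pt,"w",w.round())
E
python3 scan.py
```

```text
108
0 0 j [0.44 0.37 1.78] clear -30 [203. 150. 484.] w [490. 242. 435.]
0 0.2 j [0.32 0.38 1.78] clear -14 [212. 150. 493.] w [518. 184. 429.]
0 0.3 j [0.26 0.39 1.78] clear -5 [222. 150. 501.] w [532. 156. 421.]
0 0.4 j [0.21 0.42 1.78] clear 4 [240. 150. 518.] w [546. 128. 410.]
0 0.5 j [0.16 0.44 1.78] clear 14 [255. 150. 523.] w [559. 102. 395.]
0.2 0 j [0.44 0.28 1.93] clear -19 [170. 150. 488.] w [431. 214. 429.]
0.2 0.2 j [0.3  0.3  1.93] clear -5 [182. 150. 509.] w [461. 157. 423.]
0.2 0.3 j [0.24 0.32 1.93] clear 3 [193. 150. 517.] w [476. 130. 415.]
0.2 0.4 j [0.18 0.34 1.92] clear 12 [207. 150. 523.] w [491. 104. 404.]
0.2 0.5 j [0.13 0.37 1.91] clear 22 [223. 150. 528.] w [507.  79. 391.]
0.35 0 j [0.43 0.23 2.05] clear -13 [152. 150. 496.] w [389. 193. 416.]
0.35 0.2 j [0.29 0.25 2.05] clear 1 [161. 150. 505.] w [418. 139. 410.]
0.35 0.3 j [0.23 0.27 2.04] clear 8 [171. 150. 514.] w [433. 113. 403.]
0.35 0.4 j [0.17 0.3  2.03] clear 17 [189. 150. 532.] w [450.  88. 394.]
0.35 0.5 j [0.11 0.33 2.02] clear 27 [206. 150. 537.] w [466.  64. 382.]
0.5 0 j [0.43 0.2  2.17] cl
[... 1771 characters left out ...]
 0.1  2.06] clear 3 [102. 150. 514.] w [349. 173. 467.]
0.5 0.2 j [0.29 0.12 2.06] clear 11 [109. 150. 524.] w [376. 123. 463.]
0.5 0.3 j [0.22 0.14 2.05] clear 16 [117. 150. 522.] w [392.  98. 457.]
0.5 0.4 j [0.15 0.16 2.04] clear 22 [129. 150. 530.] w [408.  75. 449.]
0.5 0.5 j [0.1  0.2  2.03] clear 27 [-77. 150.  86.] w [425.  53. 439.]
0.6 0 j [0.43 0.08 2.14] clear 6 [ 93. 150. 516.] w [324. 160. 450.]
0.6 0.2 j [0.28 0.09 2.14] clear 13 [100. 150. 526.] w [350. 113. 447.]
0.6 0.3 j [0.21 0.11 2.13] clear 17 [108. 150. 524.] w [365.  90. 442.]
0.6 0.4 j [0.15 0.14 2.12] clear 23 [120. 150. 533.] w [381.  68. 435.]
0.6 0.5 j [0.09 0.17 2.1 ] clear 27 [-76. 150.  84.] w [398.  47. 426.]
```

Pointing straight down over the slim tin would push the upper arm into the tray stack, by 20–30 mm in my model. I'll tilt the tool about 30° about world x so the wrist sits at y≈80, which leaves about 20 mm. First I'll tilt away from the stack and refit the model.

```bash
python3 -m pendant '[[-1,0,0,0,-0.12,0,0.055],[-1,0.005,0,-0.02,-0.24,0,0.11],[-1,0.01,0,-0.04,-0.36,0,0.166],[-1,0.02,0,-0.06,-0.476,0,0.221],[-1,0.027,0.01,-0.09,-0.476,0,0.221],[-1,0.027,0.01,-0.09,-0.476,0,0.221]]'
python3 - <<'E'
from log import *
from fk import *
s=log();R=Ro.from_rotvec(s["eef_rot"]).as_matrix();print(R.round(3))
D=[json.loads(l) for l in open("log.txt")]
L=11.5
f=lambda p:np.concatenate([(fk(d["joint_pos"],p)+Ro.from_euler('z',d["joint_pos"][0]).apply([0,L,0])-d["tool_pos"]) for d in D])
r=least_squares(f,np.load("p.npy"));print(r.x.round(1),np.abs(r.fun).max()); np.save("p.npy",r.x)
print("shift",shift(s,(489.5,250,180)).round(4))
E
```

```text
time_s: 5.72
tool_pos: [626.7, 91.3, 234.2]
eef_rot: [-0.31, 2.387, -1.373]
ft_force: [0.4, -0.1, -0.2]
finger_gap: 0.005
5.72 q [-0.14   0.427  1.461  0.53   1.372  0.858] tcp [626.7  91.3 234.2] F [ 0.4 -0.1 -0.2] gap 0.01
[[-0.908 -0.007  0.419]
 [-0.365  0.502 -0.784]
 [-0.205 -0.865 -0.458]]
[ -0.  140.3 591.8 417.   25.2 335.7  -0. ] 6.24140739091672e-11
shift [ 0.0777  0.1274 -0.1571]
```

```bash
sed -i 's/^dz=.*/dz=0/' plan.py; python3 - <<'E'
from plan import *
from station import env
d=np.array([-.007,.502,-.865])
A=np.array([626.7,91.3,234.2]);B=np.array([489.5,250,180]);C=np.array([489.5,250,112])
for p in [A+(B-A)*t for t in np.linspace(0,1,6)]+[B+(C-B)*t for t in(.5,1)]:
    a,j2,j3,w=ik(p,d);c=clear(a,j2,j3);print(p.round(),np.round([a,j2,j3],3),round(c[0]),c[1],w.round())
E
```

```text
[627.  91. 234.] [-0.14   0.428  1.461] 12 [-84. 150. 113.] [629. -77. 525.]
[599. 123. 223.] [-0.094  0.388  1.554] 15 [-83. 150. 109.] [602. -45. 514.]
[572. 155. 213.] [-0.044  0.351  1.639] 18 [-82. 150. 106.] [574. -14. 503.]
[544. 187. 202.] [0.012 0.319 1.718] 21 [-81. 150. 104.] [547.  18. 492.]
[517. 218. 191.] [0.073 0.292 1.79 ] 26 [-80. 150. 102.] [519.  50. 481.]
[490. 250. 180.] [0.141 0.268 1.856] 22 [176. 150. 534.] [492.  81. 470.]
[490. 250. 146.] [0.141 0.306 1.902] 21 [190. 150. 527.] [492.  81. 436.]
[490. 250. 112.] [0.141 0.348 1.944] 21 [211. 150. 530.] [492.  81. 402.]
```

```bash
python3 -m pendant '[[-1,0.015,0.025,-0.031,0,0,0],[-1,0.031,0.051,-0.063,0,0,0],[-1,0.047,0.077,-0.094,0,0,0],[-1,0.062,0.102,-0.126,0,0,0],[-1,0.078,0.127,-0.157,0,0,0],[-1,0.078,0.127,-0.157,0,0,0],[-1,0.078,0.127,-0.157,0,0,0]]'
python3 - <<'E'
from log import *
import cv2
s=log();print("to 140",shift(s,(489.5,251,140)).round(4))
for n in("scene","wrist"):
    p,d=env.read_camera(n);cv2.imwrite(f"pics/{n}1.png",p[:,:,::-1])
E
```

```text
time_s: 6.6
tool_pos: [493.4, 248.8, 181.8]
eef_rot: [-0.303, 2.381, -1.374]
ft_force: [0.4, 0.0, 0.4]
finger_gap: 0.007
6.6 q [0.139 0.268 1.85  0.614 1.035 0.951] tcp [493.4 248.8 181.8] F [0.4 0.  0.4] gap 0.01
to 140 [0.0116 0.0373 0.0156]
```

View pics/scene1.png

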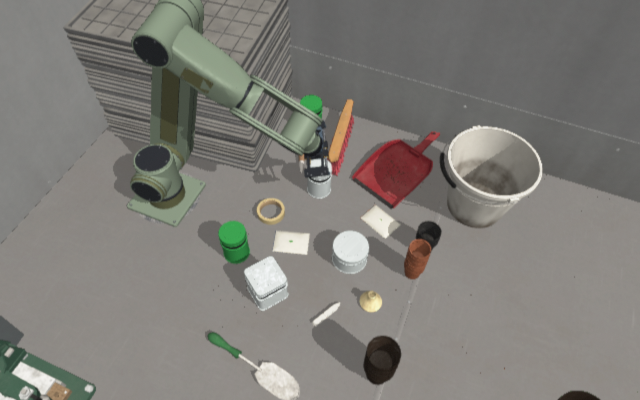

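View pics/wrist1.png

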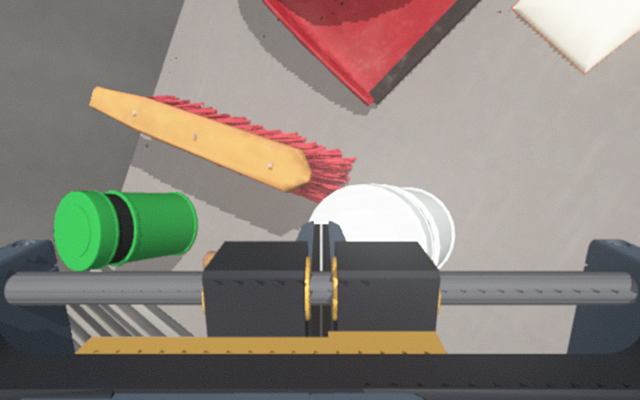

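The scene view shows the closed fingers over the slim bare tin at (319,178). The wrist view shows its lid under the fingertips at (375,225), with the green tin well off to the left. Now I'll descend.

```bash
python3 -m pendant '[[-1,0.006,0.019,0.008,0,0,0],[-1,0.012,0.037,0.0155,0,0,0],[-1,0.012,0.037,0.0155,0,0,0],[-1,0.013,0.041,0.018,0,0,0],[-1,0.014,0.045,0.02,0,0,0],[-1,0.0145,0.047,0.021,0,0,0],[-1,0.0145,0.047,0.021,0,0,0]]'
python3 - <<'E'
from log import *
s=log();R=Ro.from_rotvec(s["eef_rot"]).as_matrix();print((-R[2]).round(3))
E
```

```text
time_s: 7.58
tool_pos: [489.3, 250.7, 129.4]
eef_rot: [-0.3, 2.38, -1.373]
ft_force: [0.6, -2.3, 4.1]
finger_gap: 0.002
7.58 q [0.144 0.321 1.93  0.67  0.925 0.858] tcp [489.3 250.7 129.4] F [ 0.6 -2.3  4.1] gap 0.0
[0.213 0.865 0.454]
```

```bash
python3 -m pendant '[[-1,0.0005,0.0017,0.0009,0,0,0],[-1,0.0009,0.0035,0.0018,0,0,0],[-1,0.0013,0.0052,0.0027,0,0,0],[-1,0.0017,0.0069,0.0036,0,0,0],[-1,0.0019,0.0078,0.0041,0,0,0],[-1,0.0019,0.0078,0.0041,0,0,0]]'
python3 - <<'E'
from log import *
s=log()
E
```

```text
time_s: 8.32
tool_pos: [489.0, 250.8, 120.1]
eef_rot: [-0.301, 2.381, -1.373]
ft_force: [2.1, -2.0, 6.2]
finger_gap: 0.008
8.32 q [0.144 0.333 1.941 0.681 0.907 0.84 ] tcp [489.  250.8 120.1] F [ 2.1 -2.   6.2] gap 0.01
```

```bash
python3 -m pendant '[[-1,0.0003,0.0009,0.0005,0,0,0],[-1,0.0005,0.0017,0.0009,0,0,0],[-1,0.0007,0.0026,0.0014,0,0,0],[-1,0.0007,0.0026,0.0014,0,0,0]]'
python3 - <<'E'
from log import *
s=log()
E
```

```text
time_s: 8.82
tool_pos: [488.4, 250.8, 116.7]
eef_rot: [-0.303, 2.381, -1.373]
ft_force: [3.1, -0.8, 5.0]
finger_gap: 0.006
8.82 q [0.144 0.337 1.946 0.684 0.902 0.834] tcp [488.4 250.8 116.7] F [ 3.1 -0.8  5. ] gap 0.01
```

```bash
python3 -m pendant '[[-1,0.0003,0.0009,0.0005,0,0,0],[-1,0.0005,0.0017,0.0009,0,0,0],[-1,0.0007,0.0026,0.0014,0,0,0],[-1,0.0007,0.0026,0.0014,0,0,0]]'
python3 - <<'E'
from log import *
s=log()
E
```

```text
time_s: 9.32
tool_pos: [489.3, 250.8, 115.1]
eef_rot: [-0.3, 2.38, -1.371]
ft_force: [1.8, -4.8, 12.7]
finger_gap: 0.0
9.32 q [0.144 0.34  1.947 0.689 0.897 0.828] tcp [489.3 250.8 115.1] F [ 1.8 -4.8 12.7] gap 0.0
```

```bash
python3 -m pendant '[[-1,0.0003,0.0009,0.0005,0,0,0],[-1,0.0005,0.0017,0.0009,0,0,0],[-1,0.0005,0.0017,0.0009,0,0,0]]'
python3 - <<'E'
from log import *
s=log()
E
```

```text
time_s: 9.7
tool_pos: [489.5, 250.9, 114.8]
eef_rot: [-0.299, 2.38, -1.369]
ft_force: [0.2, -8.0, 22.0]
finger_gap: 0.002
9.7 q [0.143 0.34  1.949 0.692 0.895 0.824] tcp [489.5 250.9 114.8] F [ 0.2 -8.  22. ] gap 0.0
```

The lid is at its stop (22 N, no more travel). I'll lift and back out along the same path.

```bash
python3 -m pendant '[[-1,-0.002,-0.009,-0.0045,0,0,0],[-1,-0.009,-0.037,-0.019,0,0,0],[-1,-0.016,-0.065,-0.034,0,0,0],[-1,-0.035,-0.095,0.01,0,0,0],[-1,-0.053,-0.125,0.05,0,0,0],[-1,-0.072,-0.155,0.09,0,0,0],[-1,-0.09,-0.184,0.128,0,0,0],[-1,-0.09,-0.184,0.128,0,0,0],[-1,-0.09,-0.184,0.128,0,0,0]]'
python3 - <<'E'
from log import *
import cv2
s=log()
I={}
for n,pts in(("top",dict(wide=(365,138),slim=(291,202),square=(437,198))),("scene",dict(wide=(350,248),slim=(319,170),square=(266,275)))):
    p,d=env.read_camera(n);cv2.imwrite(f"pics/{n}2.png",p[:,:,::-1])
    i=env.camera_info(n);vv,uu=np.mgrid[0:400,0:640];P=unproj(i,uu,vv,d=d)
    for k,(u,v) in pts.items():
        zt=np.median(P[v-4:v+5,u-4:u+5,2])
        m=(abs(P[...,2]-zt)<7)&(np.hypot(uu-u,vv-v)<40)&(d>0)
        _,lab=cv2.connectedComponents(m.astype(np.uint8));m=lab==lab[v,u]
        c=max(cv2.findContours(m.astype(np.uint8),0,2)[0],key=cv2.contourArea)[:,0]
        cc,r=cv2.minEnclosingCircle(unproj(i,c[:,0],c[:,1],z=zt)[:,:2].astype(np.float32))
        print(n,k,"ztop",round(zt,1),np.round(cc,1),round(r,1))
p=cv2.imread("pics/scene2.png")[130:330,210:410];cv2.imwrite("pics/crop2.png",cv2.resize(p,None,fx=3,fy=3,interpolation=2))
E
```

```text
time_s: 10.82
tool_pos: [621.9, 91.3, 230.1]
eef_rot: [-0.308, 2.385, -1.373]
ft_force: [-0.4, 1.6, 0.0]
finger_gap: 0.004
10.82 q [-0.141  0.421  1.482  0.532  1.358  0.848] tcp [621.9  91.3 230.1] F [-0.4  1.6  0. ] gap 0.0
top wide ztop 383.4 [601.7  54.8] 22.5
top slim ztop 110.3 [489.  245.4] 42.7
top square ztop 649.3 [389.1 -37.4] 53.1
scene wide ztop 80.2 [693.4  15.3] 59.2
scene slim ztop 557.2 [636.5 -74.4] 45.0
scene square ztop 111.5 [ 498.4 -197.5] 66.2
```

View pics/crop2.png

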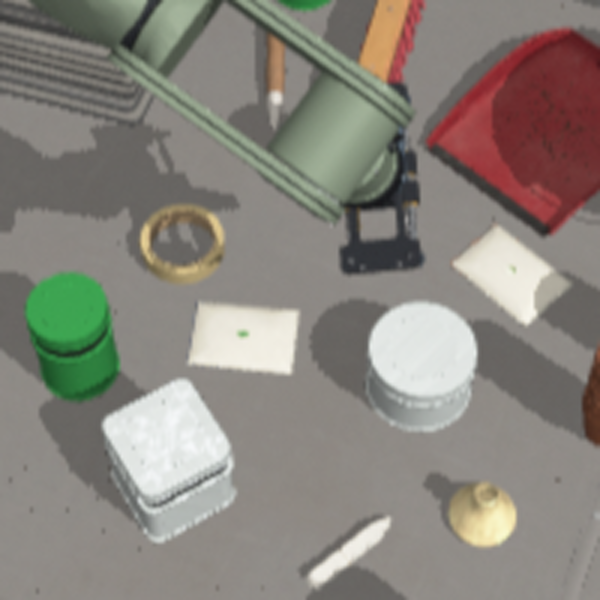

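View pics/top2.png

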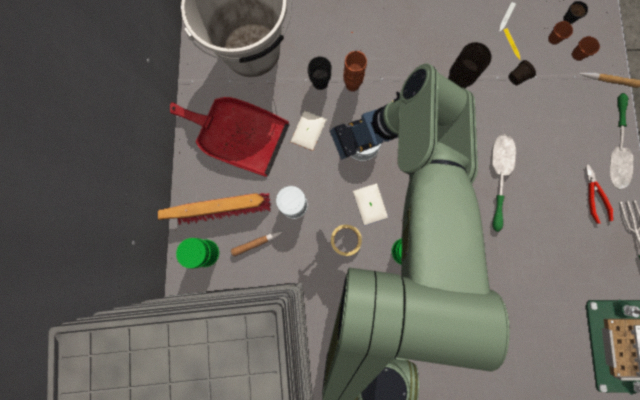

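In the crop, the wide lid at (420,345) shows no band and its top is at 80.2 mm. In the top view, the slim lid at (291,202) is at 110.3 mm and has not moved. The square tin still shows its band, with its lid at 111.5 mm. The arm is clear of everything.

```bash
python3 -c "
from station import env
print(env.job_done(), env.sense()['time_s'])"
```

```text
the job is handed in; nothing more can be done
the job is handed in; nothing more can be done
```

Both round tins' lids are pressed fully home, and I handed the job in after about 11 s of the 35 s allowed.

- **How I pressed them:** I used the closed fingertips. I pressed the wide tin straight down. For the slim tin I tilted the tool about 30°, because pointing straight down would have run the upper arm into the tray stack.
- **Stops:** both lids stopped dead, at about 17 N on the wide tin and 22 N on the slim one.
- **Lid heights:** the last pictures put the wide lid at 80.2 mm (home is 80) and the slim lid at 110.3 mm (home is 110). The wide tin's band no longer shows. The square lid is at 111.5 mm, the same as before within measuring error, and its band still shows.
- **Tin positions:** the tins moved by about 1 mm at most, which is within measuring error. The arm ended clear of everything.
- **Weaker checks:** after pressing, each tin was visible in only one camera, because the arm blocked the other. I did not view a close-up of the slim tin's band, so its result rests on the lid height and the stop. The two cameras also disagreed with each other by about 6–7 mm in y before pressing, so I aimed between them for the round tins.

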